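# Feed a board magazine past the gate into its dock

## Task

Using fingertips only, press the long tread beside the chute down with one finger so that its hinged gate swings out of the lane, and while you keep it held open push the board magazine along the chute past the gate with the other finger until it is fully home against the docking head. Then take the hand away so that the gate springs shut behind the magazine. The gate must not touch the magazine, the magazine is only pushed, never lifted or tipped, and the brush, marker and bottle lying around stay where they are.

Things in the scene. Friction and masses are not known exactly. Their poses are not given: they have to be found in the camera images.
- chute: Aluminium chute fixed on the bench, 290 mm long, open on top. Origin at bench level, z up; lane along y, the magazine travels to -y; tread on the -x side, nearer the robot. In its frame (mm): lane floor z = 12; side rails, 4 thick, up to z = 44, inner faces x = -9 and 49 (lane centre x = 20); mouth y = 145; grey docking head at y -145 to -107, up to z = 74; gate leaf at y -19 to -11.
- gate (a joint): Gate angle, rad: 0 shut (leaf in the lane), 0.80 end of travel; lane clear from 0.52, 0.6 to 0.7 is comfortable. Tread and leaf are one part on a shaft along the lane (chute x = -19, z = 22 mm). Pressing the tread down swings the leaf sideways out over the near rail toward the tread; a light spring (2 to 5 N at the tread) shuts it when let go.
- gate_hinge (a point): Point on the gate's shaft at chute y = 0; axes like the chute's when shut. The gate is one moving part, tread and leaf. Shut, in chute frame (mm): leaf reaches over the near rail to x = 7 (16 into the lane), z 50 to 70, 8 thick; ribbed tread y -29 to 130, sloping up from its inner edge x = -33, z = 43 to its outer edge x = -75, z = 55.
- tread_mid (a point): Middle of the tread's upper face (tread 42 x 159 mm); moves with the gate. Shut: chute x = -54, y = 50, z = 49 mm. At 0.65 rad the tread slopes down outward by 0.36 mm per mm, and a fingertip whose lane-side edge is at chute x = -53 mm rests on it at about z = 26 mm; each mm lower opens it about 0.03 rad more.
- gate_tip (a point): Free end of the gate leaf, half way up it; moves with the gate. As the gate opens, the leaf leans out beside the end of the feed path, to chute x = -45 mm at 0.65 rad and x = -50 mm at 0.80: a fingertip on the tread must stay farther out than that to pass it.
- gate_line (a point): Point on the lane floor at the lane centre under the middle of the leaf's thickness (chute x = 20, y = -15, z = 12 mm), axes like the chute's.
- dock_face (a point): Point on the lane floor at the lane centre, at the stop face (rubber bumpers) of the docking head: chute x = 20, y = -103, z = 12 mm; axes like the chute's.
- rack: Board magazine: open frame of aluminium and black plastic with four circuit boards lying in tiers, 54 (x) x 76 (y) x 52 (z) mm, about 0.4 kg, loose in the chute before the gate, 2 mm play each side. Origin at the centre of its underside, axes like the chute's; a flat full-height push plate closes its trailing (+y) end. Home, that end is 8 mm beyond the leaf, so the gate can shut behind it.
- rack_nose (a point): Middle of the lower edge of the magazine's leading (-y) end.
- rack_tail (a point): Middle of the lower edge of the magazine's trailing (+y) end, the face to push.
- flux_bottle: Brown dropper bottle with a red tip, 31 mm thick, 90 mm high, standing beyond the chute; not to be disturbed. Origin at the centre of its underside.
- esd_brush: Black flat brush, 142 mm long, lying beyond the docking head; not to be disturbed.
- marker_b: Red marker pen, 133 mm long, lying on the robot's side of the chute, by the docking head; not to be disturbed.
Not all that is in view belongs to the job. There is more than one size of the rack; the one meant has the size given above.

How it is judged:
On the way, in this order (a step that is already met when the one before it is completed fails the run):
1. a finger holds the gate open while the magazine still stands before it (value of joint gate above 0.48 rad and contact force between the fingers and gate above 0.3 N and y of rack_nose in the frame of gate_line above 0 m), for 0.1 s.
2. the magazine is half way past the gate, which a finger still holds open (value of joint gate above 0.48 rad and contact force between the fingers and gate above 0.3 N and y of rack_nose in the frame of gate_line below -0.03 m and y of rack_tail in the frame of gate_line above 0.005 m), for 0.05 s.
At the end, for the whole second after the job is handed in: The magazine stands flat and still in the chute with its leading end within 5 mm of the stop face, and the gate has swung shut behind it (within 0.05 rad) (y of rack_nose in the frame of dock_face below 0.005 m and z of rack_nose in the frame of dock_face below 0.003 m and value of joint gate below 0.05 rad and linear speed of rack below 0.01 m/s and angle between rack's own z axis and vertical below 0.05 rad); the robot touches nothing.
It fails at once if the gate touches the magazine or its boards (more than 1.5 N) (contact force between gate and rack above 1.5 N).
It fails at once if the magazine is lifted off the lane floor (8 mm) (z of rack in the frame of chute above 0.02 m).
It fails at once if the magazine is tipped (0.2 rad) (angle between rack's own z axis and vertical above 0.2 rad).
It fails at once if the bottle, brush or marker is moved more than 20 mm (distance of any of flux_bottle, esd_brush, marker_b from where it was at the start of the episode above 0.02 m).
It also fails if it takes over 40 s, if anything falls off the work surface, if the arm or the gripper's body presses on something with over 40 N, if the wrist force passes 120 N, or if a joint passes its speed limit or range.

## Robot

A 7-joint arm with a two-finger parallel gripper is mounted at the origin on a cart in front of the work surface, level with it; the furniture and walls round the work are solid. World frame = base frame: x ahead of the robot, y to its left, z up, the work surface at z = 0. Lengths are in m, angles in rad, forces in N, time in s.
With the tool pointing down it reaches from about 0.425 to 0.95 m from the base axis. Payload 16.7 kg.
Tool frame: the origin (TCP) lies midway between the tips of the shut fingers; the grasp point (between the pads) lies 19 mm behind it (bot.grasp_offset is the distance from the TCP to the grasp point, in m); z points along the fingers, y is the line along which they close (so a half turn about z gives the same grasp; the last joint's range is limited). The gripper opens to 94 mm and grips with 3 to 60 N. Pads are 16 mm wide; open, the fingers measure 119 mm over their backs; the gripper's body (75 mm by 177 mm) begins 78 mm behind the grasp point.
Start: joints at [1.079, 0.426, 0.074, 1.606, -0.034, 1.111, -0.067], TCP at [0.226, -0.636, 0.205] pointing down, gripper open.
Joint ranges: [-2.85, 2.85], [-0.5, 2.14], [-1.23, 1.37], [0.21, 2.46], [-1.02, 4.16], [0.16, 2.05], [-2.73, 2.73]. Speed limits (rad/s): [1.89, 1.89, 2.39, 2.39, 3.01, 3.01, 3.01].

## Interface

Orientations are given as a rotation vector (axis times angle).
In Python, from bench import bot gives the robot as it stands. The module is installed in compiled form; this text tells all that it offers.
- The arm moves only by the shell command python3 -m handwheel 'ROWS' [FORCE]. ROWS is JSON, a list of rows, each a list of 3 entries, a list of its own where there are three numbers: the gripper's target within -1 to 1 (fully open at 1, half-way at 0, shut at -1), then the shift along the world's x, y, z in mm, then the turn about the world's z in degrees. In form: [[hand, [dx, dy, dz], spin], ...]. A call has exactly 8 rows; each row shifts and turns the commanded pose from where the row before left it; what a row does not reach is not made up. A row lasts 1/8 s, in which the tool goes at most 62.5 mm and 10.7 degrees, less where a joint would pass 70% of its speed; a pose out of reach is approached as far as the arm can. A call with a gripper value outside its range is refused whole. The fingers move at their own pace and stop on an object; FORCE is the grip in N (left out, the last holds). Time passes only in rows, so rows that do not move let the fingers close, or fill a call up. It gives the time, the measured TCP pose, the force, the opening and the grip force at its end, in the units of the state.
- bot.state(): the state, without advancing time (a new reading comes with each control period).
- bot.camera(name): name is "side" or "top" or "wrist"; returns a dict with "frame" (400x640x3 uint8, blue, green, red), "z_map" (400x640 float32, m along the optical axis (not along the pixel's ray), 0 where there is no reading), "fx", "fy", "cx", "cy" (pixels), "rvec" (rotation vector, rad) and "tvec" (3), from world to camera coordinates, as OpenCV has them. Camera axes: x right, y down, z forward; pixel columns grow to the right and rows downward; lengths in m; the calibration is good to about 2 mm. A picture is of the moment at which its call begins.
- bot.close_job(): hands the job in; it is judged then, once.
The state is a dict: "time": time; "joints": joint angles; "qd": joint speeds; "joint_torque": joint torques, N m; "tcp_pos": TCP position; "orientation": TCP orientation; "force": force on the tool from outside, world axes, zero at the start; "ft_torque": the same for the moment, N m; "gripper_width": opening from 0.0 (shut) to 1.0 (fully open); "gripper_force": force on a finger pad.
Only numpy, scipy, OpenCV 4.12 (cv2) and the standard library are available. Lean on these libraries where they do the work, as an engineer would, in place of code of your own. Each camera call takes 0.05 s, during which the arm holds its last target. There are 200 camera calls.

## Working session

There is one attempt and no reset: what is moved stays moved. The work goes in short steps, Python scripts to look and compute and a shell command to move; the robot and the scene stay as the last step left them, time stands still between calls to the robot, and variables do not carry over. Pictures are saved under pics/ and viewed, at most 10 in all, crops included, and the job is handed in when it is done.

```bash
mkdir -p pics; cat > h.py <<'E'
import cv2,numpy as np
from bench import bot
def cam(n):
    c=bot.camera(n);R,_=cv2.Rodrigues(np.array(c['rvec'],float));c['R']=R;c['t']=np.array(c['tvec'],float).ravel();return c
def pts(c):
    v,u=np.mgrid[0:400,0:640];z=c['z_map']
    P=np.stack([(u-c['cx'])/c['fx']*z,(v-c['cy'])/c['fy']*z,z],-1)
    return (P-c['t'])@c['R']
def px(c,p):
    q=c['R']@np.array(p)+c['t'];return q[0]/q[2]*c['fx']+c['cx'],q[1]/q[2]*c['fy']+c['cy']
E
python3 - <<'E'
from h import *
a=cam('top');b=cam('side')
cv2.imwrite('pics/a.png',a['frame']);cv2.imwrite('pics/b.png',b['frame'])
np.savez('top.npz',P=pts(a),f=a['frame'])
for c in(a,b):print(-c['R'].T@c['t'],c['R'][2],c['fx'])
print(bot.state())
E
```

```text
[0.47031129 0.04748527 1.101556  ] [ 0.04336868 -0.02442075 -0.99876062] 496.3112940486604
[0.41469275 0.71200742 0.58806971] [ 0.12427926 -0.79178605 -0.59802133] 423.09954912578803
{'time': 0.1, 'joints': array([ 1.07951611,  0.4266483 ,  0.07382617,  1.60652326, -0.03410823,
        1.11080308, -0.06711328]), 'qd': array([-0.00078494, -0.00406468, -0.0011965 , -0.00280921,  0.00056248,
       -0.00027614,  0.00013685]), 'joint_torque': array([ 5.67814393e-03, -9.37481260e+01,  3.67662303e+00, -4.55049276e+01,
       -4.85037302e-02,  1.68333796e-02,  3.39002111e-05]), 'tcp_pos': array([ 0.22609978, -0.63559455,  0.20486766]), 'orientation': array([-3.09475776e+00, -5.34035061e-01,  3.90387719e-04]), 'force': array([ 0.30278094,  0.73647782, -0.22150039]), 'ft_torque': array([ 0.02193652,  0.01598136, -0.0069815 ]), 'gripper_force': 0.0, 'gripper_width': 1.0016680872872403}
```

View pics/a.png

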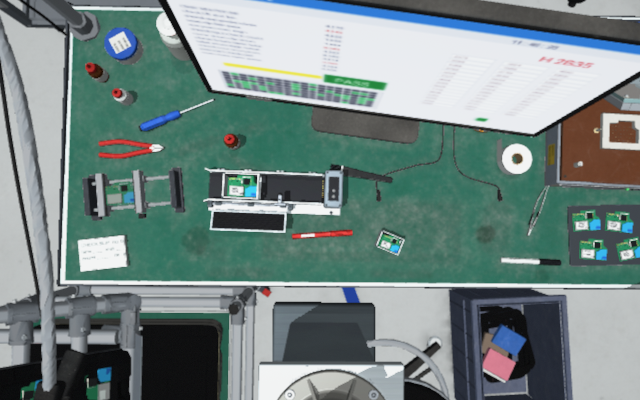

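View pics/b.png

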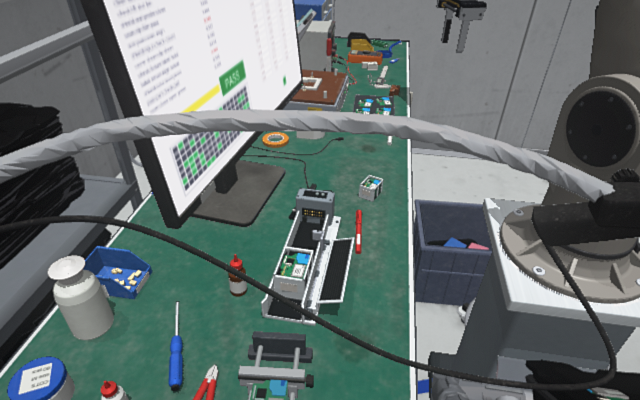

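The top view shows the chute along rows 165–230, columns 207–342, with the docking head at (334,187) and the tread at (248,219). Things that could be taken for the rack:
- (241,186): magazine in the chute.
- (390,241): small magazine lying on the bench.
- (135,195): large board frame on the left.

I choose (241,186), which lies in the lane before the gate, and check it in a close crop.

```bash
python3 - <<'E'
from h import *
d=np.load('top.npz');P=d['P'];f=d['f']
cv2.imwrite('pics/c.png',cv2.resize(f[150:245,195:400],None,fx=3.8,fy=3.8,interpolation=cv2.INTER_CUBIC))
def box(n,m):
    p=P[m][:,:2]*1000; r=cv2.minAreaRect(p.astype(np.float32)); print(n,len(p),np.round(r[0],1),np.round(r[1],1),round(r[2],2),'zmed',np.median(P[m][:,2]))
roi=np.zeros(f.shape[:2],bool);roi[155:240,200:350]=1
Z=P[...,2]
box('head',roi&(Z>.066)&(Z<.085)&(np.arange(640)[None]>315))
box('rack',roi&(Z>.055)&(Z<.075)&(np.arange(640)[None]<275)&(np.arange(400)[:,None]<203))
box('all',roi&(Z>.035)&(Z<.09)&(np.arange(400)[:,None]<208))
box('tread',roi&(Z>.035)&(Z<.07)&(np.arange(400)[:,None]>=208))
for v in range(160,236,2): print(v,[ '%d,%d,%d'%tuple(P[v,u]*1000) for u in(215,228,241,255,270,285,300,334)])
for (u,v) in[(220,40),(210,90),(530,130),(320,110),(365,125)]:print(u,v,P[v,u])
E
```

```text
head 671 [532.9   2. ] [38.  77.5] 88.43 zmed 0.07369991388627348
rack 506 [537.3 196.3] [75.7 54.1] 87.89 zmed 0.058085197841128575
all 2158 [534.7 129.8] [293.9  77.5] 89.27 zmed 0.056670081400218425
tread 1562 [465.2 124.9] [ 49.1 271.9] 1.64 zmed 0.049007947085042344
160 ['597,260,0', '597,231,5', '598,203,0', '598,172,3', '598,138,3', '599,105,1', '600,72,-2', '600,-3,3']
162 ['592,260,1', '593,232,0', '593,203,2', '594,172,0', '594,139,1', '595,105,0', '595,72,0', '596,-3,0']
164 ['588,260,3', '588,231,4', '589,202,3', '589,172,1', '590,138,1', '590,105,-1', '591,72,-2', '592,-3,0']
166 ['583,260,2', '584,231,2', '584,202,4', '585,171,2', '585,138,3', '586,105,2', '586,72,0', '586,-2,8']
168 ['579,261,-2', '579,231,4', '580,203,0', '580,172,0', '581,138,3', '581,105,0', '582,72,2', '582,-2,8']
170 ['571,252,43', '575,231,0', '575,202,1', '576,172,0', '576,138,1', '577,105,0', '577,72,1', '578,-3,8']
172 ['568,255,23', '567,225,36', '567,197,41', '568,167,43', '568,135,42', '572,105,0', '573,72,3', '567,0,75']
174 ['565,258,11', '562,222,52', '561,194,62', '562,165,60', '564,135
[... 2955 characters left out ...]
3,101,50', '453,70,0', '454,-4,0']
228 ['448,247,53', '448,220,54', '448,193,51', '449,163,54', '449,132,52', '448,103,2', '449,70,1', '449,-4,2']
230 ['443,247,53', '444,220,54', '444,192,56', '444,164,51', '445,132,54', '444,103,0', '444,70,0', '445,-4,-1']
232 ['438,257,0', '438,229,0', '438,200,2', '439,169,2', '440,132,51', '439,103,0', '470,47,1101', '441,-4,11']
234 ['433,257,1', '434,229,-2', '434,200,0', '434,169,0', '435,136,1', '435,103,3', '436,70,14', '437,-4,13']
220 40 [0.72626842 0.18132256 0.39202873]
210 90 [0.70933211 0.23926085 0.17377504]
530 130 [ 0.63984549 -0.35970806  0.19188505]
320 110 [0.71043552 0.02952623 0.01264743]
365 125 [ 0.67851467 -0.07050668  0.01305915]
```

View pics/c.png

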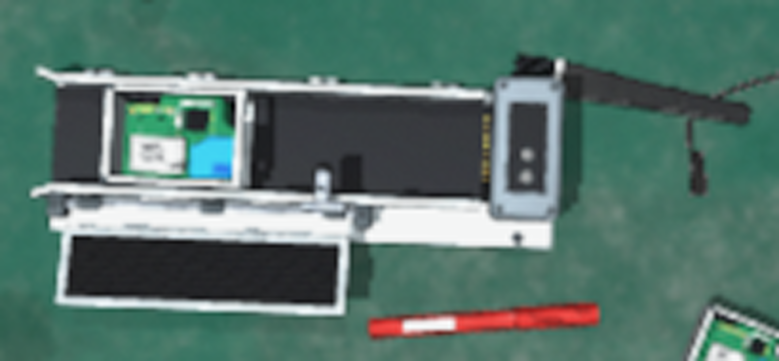

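The crop confirms the 54×76 magazine, at crop (176,137) before the gate, with the leaf at (322,183) and the tread on the robot's side. From these measurements the chute origin is about (516,128) mm with a yaw of about −1.3°. I start the transfer along an arc, with the hand part-closed.

```bash
python3 -m handwheel '[[0.4,[28,42,0],8],[0.4,[28,42,0],8],[0.4,[28,42,0],8],[0.4,[28,42,0],8],[0.4,[28,42,0],8],[0.4,[28,42,0],8],[0.4,[28,42,0],8],[0.4,[28,42,0],8]]'
```

```text
time: 1.1
tcp_pos: [0.4508, -0.2984, 0.2054]
orientation: [-2.338, -2.099, 0.0]
force: [0.5, -0.7, -0.5]
gripper_width: 0.701
gripper_force: 0.0
```

```bash
python3 -m handwheel '[[0.4,[5,45,0],0],[0.4,[5,45,0],0],[0.4,[5,45,0],0],[0.4,[5,45,0],0],[0.4,[5,45,0],0],[0.4,[5,45,0],0],[0.4,[5,45,0],0],[0.4,[0,0,0],0]]'
```

```text
time: 2.1
tcp_pos: [0.4852, 0.0183, 0.2055]
orientation: [-2.337, -2.099, -0.001]
force: [0.9, -0.6, -0.5]
gripper_width: 0.7
gripper_force: 0.0
```

```bash
python3 -m handwheel '[[0.4,[2,40,0],0],[0.4,[2,40,0],0],[0.4,[2,40,0],0],[0.4,[2,40,0],0],[0.4,[1,40,-20],0],[0.4,[0,33,-40],0],[0.4,[0,0,-40],0],[0.4,[0,0,0],0]]' && python3 - <<'E'
from h import *
c=cam('top');s=cam('side');w=cam('wrist')
cv2.imwrite('pics/d.png',np.vstack([np.hstack([cv2.resize(c['frame'][140:250,180:360],(400,244)),cv2.resize(s['frame'][180:330,230:400],(400,353))[:244]]),cv2.resize(w['frame'],(800,340))]))
cv2.imwrite('pics/e.png',cv2.resize(s['frame'][150:340,220:400],None,fx=3.1,fy=3.1,interpolation=cv2.INTER_CUBIC))
cv2.imwrite('pics/f.png',w['frame']);np.savez('w.npz',P=pts(w),f=w['frame'])
print(bot.state()['tcp_pos'])
E
```

```text
time: 3.1
tcp_pos: [0.4928, 0.2465, 0.103]
orientation: [-2.341, -2.093, 0.008]
force: [0.8, -0.8, 1.2]
gripper_width: 0.702
gripper_force: 0.0
[0.49514509 0.24771946 0.1069484 ]
```

View pics/e.png

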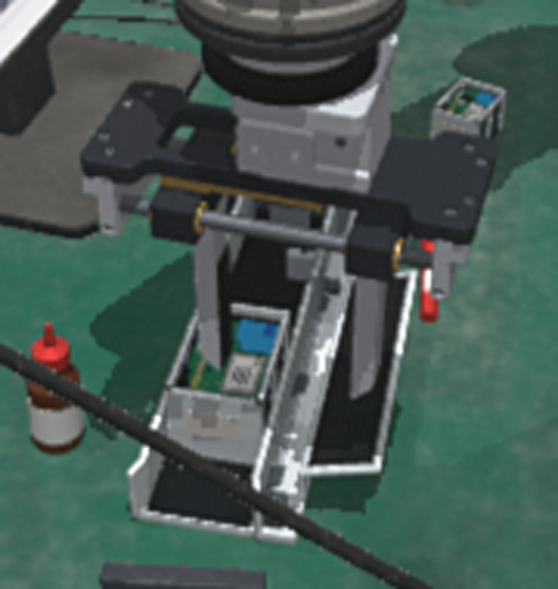

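View pics/f.png

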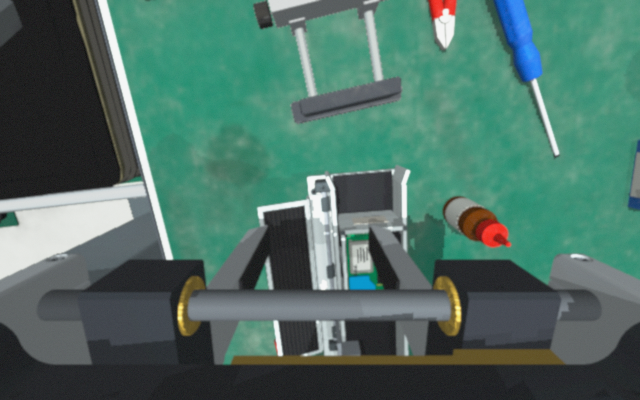

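The wrist view shows the left finger over the tread (265,235) and the right one over the lane (380,235). The magazine's push plate is at about (368,218), behind and below the fingers. I check the tail and rail positions from the wrist depth.

```bash
python3 - <<'E'
from h import *
w=cam('wrist');P=pts(w)*1000;s=bot.state();print(s['tcp_pos'],s['qd'].round(3))
t=-.0225;X=P[...,0]-516;Y=P[...,1]-128.4
C=np.stack([X*np.cos(t)+Y*np.sin(t),-X*np.sin(t)+Y*np.cos(t),P[...,2]],-1)
def col(n,m):
    q=C[m];print(n,len(q),np.percentile(q,[2,50,98],axis=0).round(1).tolist())
roi=np.zeros((400,640),bool);roi[165:240,250:415]=1
z=C[...,2]
col('plate top',roi&(z>58)&(z<68)&(abs(C[...,0]-20)<32)&(C[...,1]>85)&(C[...,1]<125)&(C[...,1]>95))
col('far rail',roi&(z>38)&(z<48)&(C[...,0]>42)&(C[...,0]<60)&(C[...,1]>110)&(C[...,1]<138))
col('near rail',roi&(z>38)&(z<48)&(C[...,0]>-20)&(C[...,0]<0)&(C[...,1]>110)&(C[...,1]<138))
col('tread',roi&(z>42)&(z<60)&(C[...,0]<-25)&(C[...,0]>-85)&(C[...,1]>100))
for v in range(205,226,2):print(v,C[v,360].round(),C[v,375].round(),C[v,395].round())
E
```

```text
[0.49531224 0.24783776 0.10718279] [-0.001 -0.004  0.001  0.003  0.003 -0.004 -0.005]
plate top 390 [[-6.7, 97.1, 58.5], [14.8, 105.9, 63.4], [46.2, 107.5, 65.3]]
far rail 182 [[49.0, 110.8, 38.5], [50.3, 124.4, 43.5], [52.6, 137.5, 45.4]]
near rail 144 [[-12.7, 110.4, 40.9], [-10.8, 124.2, 43.7], [-8.8, 137.4, 45.3]]
tread 1571 [[-73.5, 100.8, 42.9], [-52.8, 117.4, 49.2], [-34.0, 130.6, 55.2]]
205 [ 18. 113.  11.] [ 33. 112.  12.] [ 49. 114.  26.]
207 [ 18. 111.  12.] [-17. 188. 286.] [ 49. 111.  24.]
209 [ 17. 109.  13.] [ 32. 107.  12.] [ 49. 109.  24.]
211 [ 17. 107.  14.] [ 31. 107.  17.] [ 49. 107.  23.]
213 [ 16. 107.  21.] [ 30. 107.  24.] [ 49. 105.  24.]
215 [ 15. 107.  27.] [ 29. 107.  30.] [ 47. 106.  33.]
217 [ 14. 108.  35.] [ 28. 107.  37.] [ 45. 106.  40.]
219 [ 13. 108.  41.] [ 26. 107.  44.] [ 43. 107.  47.]
221 [ 13. 108.  46.] [ 25. 107.  49.] [ 42. 106.  51.]
223 [ 12. 107.  51.] [ 24. 107.  54.] [ 41. 107.  57.]
225 [ 11. 107.  55.] [ 23. 107.  59.] [ 39. 107.  63.]
```

```bash
python3 -m handwheel '[[0.4,[-1,5,0],0],[0.4,[0,0,-15],0],[0.4,[0,0,-15],0],[0.4,[0,0,-12],0],[0.4,[0,0,-5],0],[0.4,[0,0,0],0],[0.4,[0,0,0],0],[0.4,[0,0,0],0]]'
```

```text
time: 4.3
tcp_pos: [0.4934, 0.2532, 0.0589]
orientation: [2.342, 2.093, 0.001]
force: [0.0, -0.6, -0.2]
gripper_width: 0.702
gripper_force: 0.0
```

```bash
python3 -m handwheel '[[0.4,[0,0,-7],0],[0.4,[0,0,-7],0],[0.4,[0,0,-7],0],[0.4,[0,0,-7],0],[0.4,[0,0,-6],0],[0.4,[0,0,0],0],[0.4,[0,0,0],0],[0.4,[0,0,0],0]]' && python3 - <<'E'
from h import *
c=cam('side');w=cam('wrist')
cv2.imwrite('pics/g.png',np.hstack([cv2.resize(c['frame'][180:330,240:380],(373,400)),w['frame'][:,200:600]]))
print(bot.state()['tcp_pos'],bot.state()['force'])
E
```

```text
time: 5.3
tcp_pos: [0.4933, 0.2531, 0.0247]
orientation: [2.342, 2.093, 0.0]
force: [-3.6, 1.1, 2.7]
gripper_width: 0.702
gripper_force: 1.8
[0.49327839 0.25310797 0.02466717] [-3.93869494 -0.06204199  2.06217878]
```

View pics/g.png

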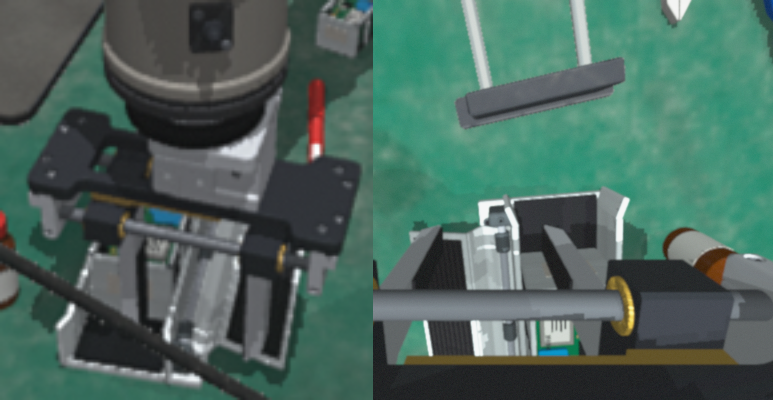

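Left: tread pressed down by the near finger. Right: the other finger stands in the lane behind the push plate. I measure the gate angle from the tread's depth before pushing.

```bash
cat > g.py <<'E'
from h import *
def chute(c):
    P=pts(c)*1000;t=-.0225;X=P[...,0]-516;Y=P[...,1]-128.4
    return np.stack([X*np.cos(t)+Y*np.sin(t),-X*np.sin(t)+Y*np.cos(t),P[...,2]],-1)
E
python3 - <<'E'
from g import *
for n in('side','wrist','top'):
    q=chute(cam(n));m=(q[...,0]>-74)&(q[...,0]<-34)&(q[...,1]>-25)&(q[...,1]<128)&(q[...,2]<50)&(q[...,2]>8)
    q=q[m]
    if len(q)<30: print(n,len(q));continue
    for _ in range(4):
        k=np.polyfit(q[:,0],q[:,2],1);r=abs(q[:,2]-np.polyval(k,q[:,0]));q=q[r<max(3,np.median(r)*1.5)]
    print(n,len(q),k,'angle',np.arctan(k[0])+np.arctan(12/42),'z@-53',np.polyval(k,-53))
print(bot.state()['force'])
E
```

```text
side 287 [ 0.27275257 41.05803429] angle 0.5445752542166927 z@-53 26.602148067372944
wrist 3048 [ 0.24406179 39.75146866] angle 0.5176816545930449 z@-53 26.816193934566215
top 466 [ 0.23790746 38.47789915] angle 0.5118651244063941 z@-53 25.86880398500501
[-4.49495388  0.58463209  1.44528419]
```

```bash
python3 -m handwheel '[[0.4,[0,0,-1.5],0],[0.4,[0,-4,0],0],[0.4,[0,-5,0],0],[0.4,[0,-5,0],0],[0.4,[0,-5,0],0],[0.4,[-1,-5,0],0],[0.4,[0,-5,0],0],[0.4,[0,0,0],0]]' && python3 - <<'E'
from g import *
for n in('side','top'):
    q=chute(cam(n));m=(q[...,2]>50)&(q[...,2]<68)&(q[...,1]>-90)&(q[...,1]<60)&(q[...,0]>-100)&(q[...,0]<48)
    a=q[m&(q[...,1]<-8)&(q[...,1]>-25)];print(n,'leaf',len(a),np.percentile(a,[5,50,95],axis=0).round(1).tolist() if len(a) else '')
    b=q[m&(q[...,0]>-5)&(q[...,2]>57)];print('rack y min',np.percentile(b[:,1],[1,3,10]).round(1) if len(b) else '')
    if n=='side': q0=q[(q[...,0]>-72)&(q[...,0]<-36)&(q[...,1]>0)&(q[...,1]<60)&(q[...,2]<45)&(q[...,2]>8)];print(len(q0),np.polyfit(q0[:,0],q0[:,2],1))
E
```

```text
time: 6.55
tcp_pos: [0.4922, 0.2233, 0.023]
orientation: [2.343, 2.093, -0.001]
force: [-1.0, 0.8, 2.1]
gripper_width: 0.699
gripper_force: 1.4
side leaf 0 
rack y min [17.2 18.3 20.3]
141 [ 0.19629083 34.76328375]
top leaf 42 [[-43.0, -23.6, 50.5], [-38.6, -16.2, 60.8], [-17.8, -9.0, 67.1]]
rack y min [4.2 4.5 5.6]
```

The leaf is out at x ≈ −43 (about 0.63 rad), so the lane is clear and the magazine is following. I continue.

```bash
python3 -m handwheel '[[0.4,[0,-7,0],0],[0.4,[0,-7,0],0],[0.4,[0,-7,0],0],[0.4,[-1,-7,0],0],[0.4,[0,-7,0],0],[0.4,[0,-7,0],0],[0.4,[0,-7,0],0],[0.4,[0,0,0],0]]'
```

```text
time: 7.65
tcp_pos: [0.4912, 0.1739, 0.0229]
orientation: [2.343, 2.092, -0.002]
force: [-1.5, -2.1, 2.6]
gripper_width: 0.701
gripper_force: 1.3
```

```bash
python3 -m handwheel '[[0.4,[0,-7,0],0],[0.4,[-1,-7,0],0],[0.4,[0,-7,0],0],[0.4,[0,-7,0],0],[0.4,[0,-7,0],0],[0.4,[0,-7,0],0],[0.4,[0,-5,0],0],[0.4,[0,0,0],0]]'
```

```text
time: 8.65
tcp_pos: [0.4901, 0.1272, 0.0229]
orientation: [2.343, 2.092, -0.001]
force: [-0.7, -0.6, 1.9]
gripper_width: 0.7
gripper_force: 1.3
```

```bash
python3 -m handwheel '[[0.4,[0,-3,0],0],[0.4,[0,-3,0],0],[0.4,[0,-3,0],0],[0.4,[0,-1,0],0],[0.4,[0,-1,0],0],[0.4,[0,-1,0],0],[0.4,[0,0,0],0],[0.4,[0,0,0],0]]'
```

```text
time: 9.65
tcp_pos: [0.4903, 0.1162, 0.023]
orientation: [-2.342, -2.094, -0.0]
force: [0.5, 4.7, 2.7]
gripper_width: 0.702
gripper_force: 3.2
```

```bash
python3 -m handwheel '[[0.4,[0,-1,0],0],[0.4,[0,0,0],0],[0.4,[0,-1,0],0],[0.4,[0,0,0],0],[0.4,[0,-1,0],0],[0.4,[0,0,0],0],[0.4,[0,0,0],0],[0.4,[0,0,0],0]]' && python3 - <<'E'
from g import *
c=cam('top');q=chute(c);print(bot.state()['force'],bot.state()['tcp_pos'])
m=(q[...,2]>50)&(q[...,2]<69)&(q[...,0]>-5)&(q[...,0]<46)&(q[...,1]<60)&(q[...,1]>-105)
print(np.percentile(q[m][:,1],[1,3,10,50,90]))
s=cam('side')
cv2.imwrite('pics/i.png',np.hstack([cv2.resize(c['frame'][150:240,250:380],(400,277)),cv2.resize(s['frame'][180:280,260:404],(400,277))]))
E
```

```text
time: 10.65
tcp_pos: [0.4911, 0.1153, 0.0236]
orientation: [-2.34, -2.096, -0.005]
force: [-0.5, 14.5, 5.2]
gripper_width: 0.696
gripper_force: 8.1
[-0.53362598 13.90390666  5.65475349] [0.49113826 0.11532598 0.02359978]
[-103.32992262 -102.31834926 -100.12231292  -83.48579998  -63.48421055]
```

View pics/i.png

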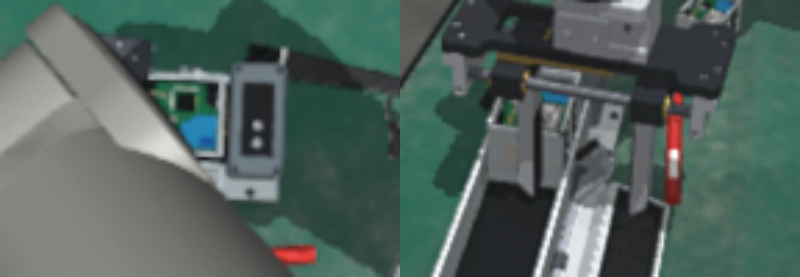

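The magazine is against the head: its nose measures y ≈ −102 to −103 and the push force is 14 N. I draw back along the lane with the tread still held, then lift.

```bash
python3 -m handwheel '[[0.4,[0,4,0],0],[0.4,[0,8,0],0],[0.4,[0,8,0],0],[0.4,[1,8,0],0],[0.4,[0,8,0],0],[0.4,[0,6,0],0],[0.4,[0,0,0],0],[0.4,[0,0,0],0]]'
```

```text
time: 11.75
tcp_pos: [0.4913, 0.1555, 0.023]
orientation: [-2.342, -2.093, -0.001]
force: [-1.6, 2.1, 2.7]
gripper_width: 0.696
gripper_force: 1.4
```

```bash
python3 -m handwheel '[[0.4,[0,0,5],0],[0.4,[0,0,6],0],[0.4,[0,0,6],0],[0.4,[0,0,6],0],[0.4,[0,0,8],0],[0.4,[0,0,15],0],[0.4,[0,0,30],0],[0.4,[0,0,30],0]]'
```

```text
time: 12.75
tcp_pos: [0.491, 0.1552, 0.1305]
orientation: [-2.342, -2.094, 0.0]
force: [1.1, -0.5, -0.0]
gripper_width: 0.699
gripper_force: 0.0
```

```bash
python3 -m handwheel '[[0.4,[0,20,25],0],[0.4,[0,30,25],0],[0.4,[0,30,0],0],[0.4,[0,30,0],0],[0.4,[0,30,0],0],[0.4,[0,0,0],0],[0.4,[0,0,0],0],[0.4,[0,0,0],0]]' && python3 - <<'E'
from g import *
c=cam('top');q=chute(c);print(bot.state()['force'],bot.state()['tcp_pos'])
m=(q[...,2]>50)&(q[...,2]<69)&(q[...,0]>-5)&(q[...,0]<46)&(q[...,1]<60)&(q[...,1]>-105)
print(np.percentile(q[m][:,1],[1,3,10,50,90]))
s=cam('side')
cv2.imwrite('pics/j.png',np.hstack([cv2.resize(c['frame'][150:240,250:380],(400,277)),cv2.resize(s['frame'][180:280,260:404],(400,277))]))
E
```

```text
time: 13.75
tcp_pos: [0.4914, 0.294, 0.1792]
orientation: [2.343, 2.092, -0.0]
force: [0.1, -0.1, -1.3]
gripper_width: 0.701
gripper_force: 0.0
[0.28702316 0.0520277  0.3056436 ] [0.49145017 0.29412705 0.1791582 ]
[-101.8045301  -100.68340292  -95.45553227  -66.13376945  -37.01605393]
```

View pics/j.png

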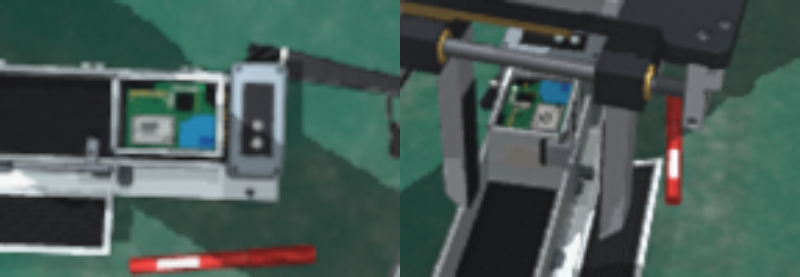

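The gate is shut, with the leaf at (92,150) behind the magazine's tail at (113,110), and the marker and brush are undisturbed. One numeric check of how far home it is:

```bash
python3 - <<'E'
from g import *
for n in('top','side'):
    q=chute(cam(n))
    m=(q[...,2]>57)&(q[...,2]<68)&(q[...,0]>-8)&(q[...,0]<48)&(q[...,1]<-22)&(q[...,1]>-106.5)
    r=cv2.minAreaRect(q[m][:,:2].astype(np.float32));print(n,np.round(r[0],1),np.round(r[1],1),r[2])
    t=q[(q[...,2]>20)&(q[...,2]<55)&(q[...,0]>12)&(q[...,0]<40)&(q[...,1]<-15)&(q[...,1]>-35)];print('tail',len(t),np.median(t[:,1]) if len(t) else '')
    h=q[(q[...,2]>68)&(q[...,2]<80)&(q[...,1]<-95)&(q[...,1]>-150)&(abs(q[...,0]-20)<40)]
    print('head y',np.percentile(h[:,1],[1,99]).round(1) if len(h) else '')
    l=q[(q[...,2]>50)&(q[...,2]<72)&(q[...,1]<-10)&(q[...,1]>-20)&(q[...,0]>-40)&(q[...,0]<30)];print('leaf x',np.percentile(l[:,0],[2,50,98]).round(1) if len(l) else '')
E
```

```text
top [ 21.1 -64.7] [53.8 75.5] 0.038250990211963654
tail 14 -30.750522720964632
head y [-144.3 -107.5]
leaf x [-17.9  -7.5   6.9]
side [ 19.6 -63.8] [76.7 54.4] 89.8377456665039
tail 186 -27.735084017982913
head y [-140.6 -107.4]
leaf x [-19.4  -5.9   6. ]
```

The magazine's centre is at y ≈ −64.5, against −65 when fully home. The leaf tip is at x ≈ 7, so the gate is shut. I hand in.

```bash
python3 -c "
from bench import bot
print(bot.close_job())"
```

```text
the job is handed in; nothing more can be done
None
```

I handed the job in at about 14 s: by my camera measurements the magazine is within about 1 mm of fully home, the gate is shut behind it, the marker and brush look undisturbed, and the hand is clear; I did not re-check the bottle, and the hand-in call returned no verdict.

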